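# Hook the tape measure on the plate and lock it at the mark

### The arm

A 7-joint arm with a two-finger parallel gripper is mounted at the origin on a cart in front of the work surface, level with it; the furniture and walls round the work are solid. World frame = base frame: x ahead of the robot, y to its left, z up, the work surface at z = 0. Lengths are in mm, angles in degrees, forces in N, time in s.
With the tool pointing down it reaches from about 400 to 875 mm from the base axis. Payload 19.3 kg.
Tool frame: the origin (TCP) lies on the mounting face of the last link; the fingertips stand 173 mm ahead of it and the grasp point (between the pads) lies 155 mm ahead of it; z points along the fingers, y is the direction in which the jaws open and shut (so a half turn about z gives the same grasp; the last joint's range is limited). The gripper opens to 85 mm and grips with 20 to 120 N. Pads are 22 mm wide; open, the fingers measure 114 mm over their backs; the gripper's body (76 mm by 85 mm) begins 54 mm behind the grasp point. The pads swing forward as they close: fully open they stand 13 mm farther back than shut.
Start: joints at [41.299, 29.874, -2.08, 91.645, 1.215, 58.505, -6.463], TCP at [439.439, -444.425, 404.691] pointing down, gripper open.
Joint ranges: [-166.77, 166.77], [-17.47, 122.26], [-85.68, 81.53], [9.62, 139.38], [-72.42, 252.41], [9.2, 110.78], [-144.41, 144.41]. Speed limits (degrees/s): [108.29, 108.29, 136.94, 136.94, 172.46, 172.46, 172.46].

### API

Orientations are given as a 3x3 rotation matrix whose columns are the frame's x, y, z axes.
In Python, from station import env gives the robot as it stands.
- The arm moves only by the shell command python3 -m crank 'ROWS' [FORCE]. ROWS is JSON, a list of rows, each a list of 5 numbers: the closure, from 0 (fully open) to 1 (shut), then the shift along the tool's x, y, z in cm, then the turn about the tool's z in rad. In form: [[gripper, dx, dy, dz, roll], ...]. A call has 1 to 20 rows; each row is the pose to reach, as a shift and turn from the pose measured when the call began, along the tool's axes at that moment; what a row does not reach only later rows make up. A row lasts 1/10 s, in which the tool goes at most 50 mm and 8.59 degrees, less where a joint would pass 70% of its speed; a pose out of reach is approached as far as the arm can. A call with a gripper value outside its range is refused whole. The fingers move at their own pace and stop on an object; FORCE is the grip in N (left out, the last holds). Time passes only in rows, so rows that repeat a pose let the fingers close. It gives the time, the measured TCP pose, the force and the opening at its end, in the units of the state.
- env.sense(): the state, without advancing time (a new reading comes with each control period).
- env.camera(name): name is "scene" or "top"; returns a dict with "frame" (384x512x3 uint8, red, green, blue), "z_map" (384x512 float32, mm along the optical axis (not along the pixel's ray), 0 where there is no reading), "fx", "fy", "cx", "cy" (pixels), "world_from_camera" (4x4, takes a point from camera to world coordinates). Camera axes: x right, y up, looking along -z (the intrinsics and any distortion apply to the point x, -y, -z); pixel columns grow to the right and rows downward; lengths in mm; the calibration is good to about 2 mm. A picture is of the moment at which its call begins.
- env.hand_in(): hands the job in, once; it reports no verdict.
The state is a dict: "clock": time; "joints": joint angles; "joint_vel": joint speeds; "joint_efforts": joint torques, N m; "ee_pos": TCP position; "orientation": TCP orientation; "contact_force": force on the tool from outside, world axes, zero at the start; "moment": the same for the moment, N m; "gripper_width": finger opening in mm.
Only numpy, scipy, OpenCV 4.12 (cv2) and the standard library are available. Lean on these libraries where they do the work, as an engineer would, in place of code of your own. Each camera call takes 0.05 s, during which the arm holds its last target.

### The job

Take the tape measure off its wooden rest, hook its end over the end edge of the steel plate that is nearest the red line, and back the case away along the plate against the tape's spring until the front of the case stands over the red line, the tape square to that edge. Then press the case straight down on the plate, firmly but without forcing it, so that its brake locks, and let go: the tape must stay hooked, drawn out and locked at the line. Do not press the brake in before the tape is drawn out, do not drag the plate, and leave the bottle, jar and cutter alone.

Things in the scene. Friction and masses are not known exactly. Their poses are not given: they have to be found in the camera images.
- tape_grip (a point): Tape measure: grey case with blue round side plates, 96 mm long (x), 40 mm wide (y), 58 mm high, 0.25 kg. This point is the centre of the case, 29 mm above its sole (underside). x points out of the mouth along the blade, z up. Grasp it across its 40 mm width. It starts standing on a fixed wooden rest, 76 x 56 x 22 mm. It stands on its brake foot, which sticks out 7 mm below the sole.
- tape_mouth (a point): Lower front edge of the case (where the blade comes out), at sole height: 48 mm ahead of tape_grip in x, 29 mm below it. Same axes. This is the point to bring over the red line.
- hook (a point): Steel end hook of the white blade: a lip 3 mm thick and 24 mm wide that hangs down from the end of the blade. This point is the bottom of the lip's inner face (the face towards the case), 11 mm below the case's sole, so 4 mm below the undisturbed brake foot; with the blade fully in it lies 6 mm ahead of tape_mouth. The blade runs 3 mm above the sole. Axes as tape_grip.
- blade (a joint): How far the blade is drawn out of the case, m: 0 fully in, at most 0.084. A spring pulls it in with 3 N at 0, growing 0.2 N per 10 mm.
- lock (a joint): Orange brake foot under the case, 83 x 30 mm: 0 = out 7 mm below the sole, grows as pushed in; it stays where pushed, no way back. A 7 N push down on the case slides it; then, by wear anywhere from 0.0024 to 0.0064 and to be felt, its pad bites the blade and the push rises steeply. 15 to 25 N clamps the blade; over 32 N does damage. The sole stays off the plate.
- plate_edge (a point): Loose steel plate lying flat on the table, 220 mm (x) x 110 mm (y) x 16 mm thick, 1.7 to 3.5 kg. This point is the middle of the upper edge of the end to hook; x points out of the plate over that end, z up; the plate's centre is 110 mm behind it.
- mark_line (a point): Middle of the red line drawn across the top of the plate, parallel to plate_edge's y; it lies 45 to 72 mm behind the hooked end.
- ink_bottle: Red ink bottle, 44 mm wide, 90 mm high, bystander; origin at the centre of its underside.
- nib_jar: Clear jar with red lid, 75 mm wide and high, bystander; origin at the centre of its underside.
- cutter: Yellow snap-off cutter, 20 x 170 x 17 mm, bystander lying flat; origin at the centre of its underside.
Mind the look-alikes: they are no part of the job. What is shaped like the part that bears tape_grip but green or turquoise is not meant.

How it is judged (in metres and radians):
On the way, in this order (a step that is already met when the one before it is completed fails the run):
1. the hook pulls on the end edge of the plate, brake still out (x of hook in the frame of plate_edge between -0.003 and 0.005 m and z of hook in the frame of plate_edge below -0.002 m and y of hook in the frame of plate_edge between -0.04 and 0.04 m and contact force between blade and plate above 0.8 N and value of joint lock below 0.002 m), for 0.1 s.
2. the tape is drawn out at least 30 mm with the hook on the edge, brake not yet home (x of hook in the frame of plate_edge between -0.003 and 0.005 m and z of hook in the frame of plate_edge below -0.002 m and y of hook in the frame of plate_edge between -0.04 and 0.04 m and value of joint blade above 0.03 m and value of joint lock below 0.0022 m), for 0.1 s.
At the end, for the whole second after the job is handed in: Brake home (2.2 mm or more); case at rest, flat on the plate, front within 5 mm of the red line, square to the edge within 0.12 rad; lip hanging behind the end edge, within 5 mm of it and 40 mm of its middle, 2 mm or more below the top; blade out over 30 mm (x of hook in the frame of plate_edge between -0.003 and 0.005 m and z of hook in the frame of plate_edge below -0.002 m and y of hook in the frame of plate_edge between -0.04 and 0.04 m and value of joint lock above 0.0022 m and x of tape_mouth in the frame of mark_line between -0.005 and 0.005 m and value of joint blade above 0.03 m and angle between the x axis of tape_grip and the x axis of plate_edge, either way round below 0.12 rad and angle between tape_grip's own z axis and vertical below 0.08 rad and z of tape_mouth in the frame of plate_edge below 0.0055 m and linear speed of tape below 0.01 m/s); the robot touches nothing.
It fails at once if the brake is pushed in while the tape is not drawn out (too early, or the tape snaps back after a brake that did not bite) (value of joint lock above 0.0022 m and value of joint blade below 0.025 m).
It fails at once if the tape measure is forced onto the plate (over 40 N between them, weight and hook pull included) (contact force between tape and plate above 40 N).
It fails at once if the plate is dragged or turned more than 15 mm at its edge (distance of plate_edge from where it was at the start of the episode above 0.015 m).
It fails at once if a bystander is moved more than 20 mm (distance of any of ink_bottle, nib_jar, cutter from where it was at the start of the episode above 0.02 m).
It also fails if it takes over 45 s, if anything falls off the work surface, if the arm or the gripper's body presses on something with over 40 N, if the wrist force passes 120 N, or if a joint passes its speed limit or range.

## Working session

There is one attempt and no reset: what is moved stays moved. The work goes in short steps, Python scripts to look and compute and a shell command to move; the robot and the scene stay as the last step left them, time stands still between calls to the robot, and variables do not carry over. Pictures are saved under pics/ and viewed, and the job is handed in when it is done.

```bash
ls; mkdir -p pics
python3 - <<'E'
from station import env
import cv2,numpy as np
s=env.sense()
for k,v in s.items(): print(k,np.round(v,3).tolist())
for n in("scene","top"):
    c=env.camera(n); cv2.imwrite(f"pics/{n}0.png",c["frame"][:,:,::-1]); print(n,c["fx"],c["fy"],c["cx"],c["cy"],np.round(c["world_from_camera"],3).tolist(),[k for k in c])
E
```

```text
pics
clock 0.0
joints [41.299, 29.91, -2.082, 91.673, 1.213, 58.503, -6.463]
joint_vel [-0.068, -0.086, 0.066, -0.028, -0.037, -0.07, -0.039]
joint_efforts [-0.001, -92.709, 1.979, -36.993, 0.018, 0.008, -0.0]
ee_pos [439.35, -444.33, 404.123]
orientation [[0.711, 0.703, -0.001], [0.703, -0.711, 0.001], [-0.0, -0.001, -1.0]]
contact_force [-0.147, -0.974, -0.524]
moment [-0.042, 0.035, -0.044]
gripper_width 85.286
scene 439.4237351283063 439.4237351283063 251.02947420882109 196.83261449342484 [[0.542, -0.742, 0.394, 983.524], [0.84, 0.485, -0.241, -454.122], [-0.012, 0.462, 0.887, 1147.371], [0.0, 0.0, 0.0, 1.0]] ['frame', 'z_map', 'fx', 'fy', 'cx', 'cy', 'world_from_camera']
top 475.7693303918288 475.7693303918288 245.14994076602102 190.47513234410937 [[0.029, 0.997, -0.069, 413.475], [-1.0, 0.029, 0.007, -151.231], [0.009, 0.069, 0.998, 1463.177], [0.0, 0.0, 0.0, 1.0]] ['frame', 'z_map', 'fx', 'fy', 'cx', 'cy', 'world_from_camera']
```

View pics/scene0.png

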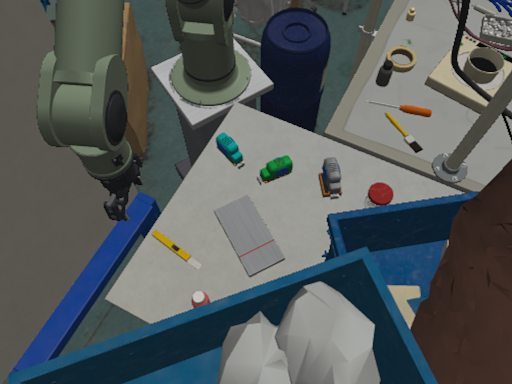

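View pics/top0.png

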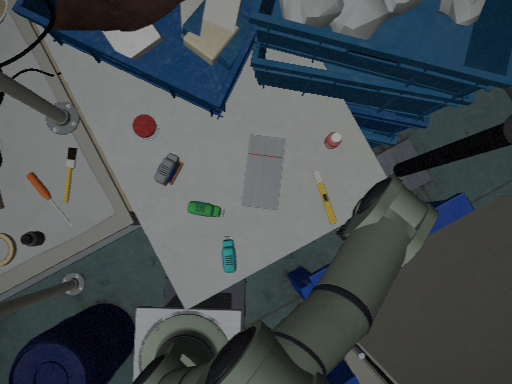

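```bash
cat > h.py <<'E'
from station import env
import cv2,numpy as np
def ray(c,u,v):
    T=np.array(c["world_from_camera"]);d=T[:3,:3]@np.array([(u-c["cx"])/c["fx"],-(v-c["cy"])/c["fy"],-1.]);return T[:3,3],d
def onz(c,u,v,z):
    o,d=ray(c,u,v);return o+d*(z-o[2])/d[2]
def cloud(c):
    T=np.array(c["world_from_camera"]);z=c["z_map"];v,u=np.mgrid[:z.shape[0],:z.shape[1]]
    P=np.stack([(u-c["cx"])/c["fx"]*z,-(v-c["cy"])/c["fy"]*z,-z],-1)
    return P@T[:3,:3].T+T[:3,3]
def save(c,u0,u1,v0,v1,k,name):
    im=c["frame"][v0:v1,u0:u1,::-1];cv2.imwrite("pics/"+name,cv2.resize(im,None,fx=k,fy=k,interpolation=cv2.INTER_CUBIC))
E
python3 - <<'E'
from h import *
c=env.camera("top");save(c,140,300,120,220,5,"t1.png")
d=env.camera("scene");save(d,200,360,140,280,4,"s1.png")
np.savez("c0.npz",top=c,scene=d)
for n,cc,pts in(("top",c,[(167,169),(264,172),(264,155),(230,155)]),("scene",d,[(332,175),(250,230),(200,200)])):
    P=cloud(cc)
    for u,v in pts: print(n,u,v,P[v,u].round(1))
E
```

```text
top 167 169 [564.8  68.   87. ]
top 264 172 [ 572.3 -217.2   15.4]
top 264 155 [ 624.7 -215.8   15.2]
top 230 155 [ 623.7 -111.2    0.7]
scene 332 175 [579.1  59.2  89.3]
scene 250 230 [ 566.9 -205.3   15.8]
scene 200 200 [ 4.003e+02 -2.731e+02 -3.000e-01]
```

View pics/t1.png

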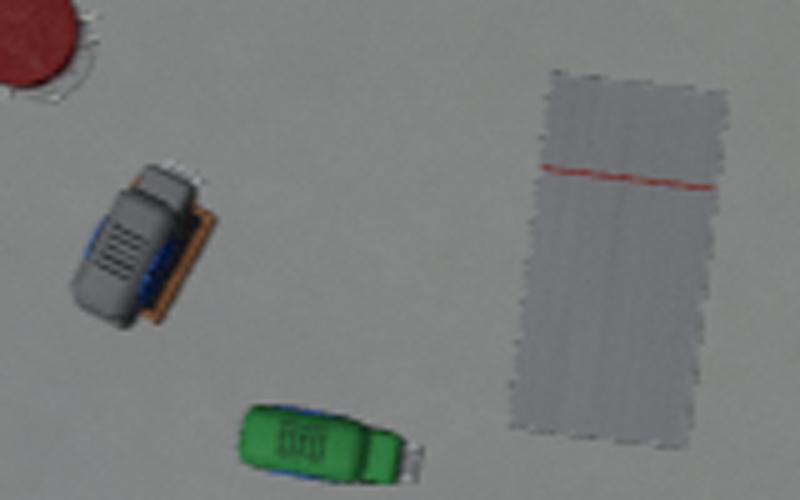

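View pics/s1.png

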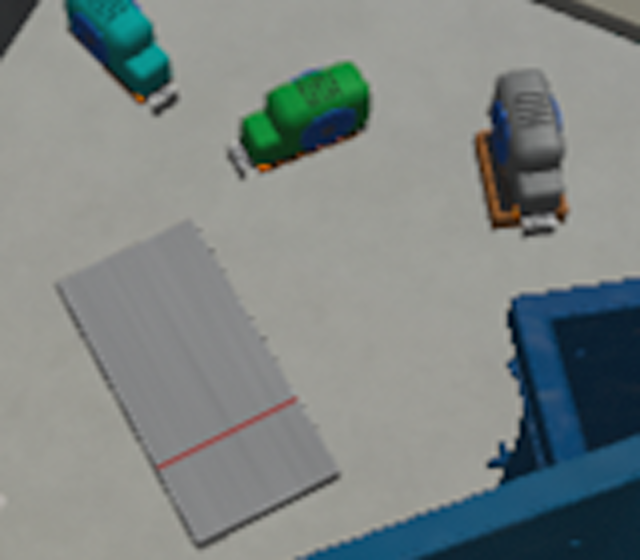

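```bash
cat > m.py <<'E'
from h import *
def plate(c):
    P=cloud(c);f=c["frame"].astype(int)
    m=(P[...,2]>8)&(P[...,2]<24)&(P[...,0]>420)&(P[...,0]<720)&(P[...,1]>-320)&(P[...,1]<-120)
    m=cv2.morphologyEx(m.astype(np.uint8),cv2.MORPH_OPEN,np.ones((3,3)))
    n,l,s,_=cv2.connectedComponentsWithStats(m);k=1+np.argmax(s[1:,4]);m=(l==k)
    q=P[m];r=cv2.minAreaRect(q[:,:2].astype(np.float32))
    red=(f[...,0]-f[...,1]>40)&(f[...,0]-f[...,2]>40)&cv2.dilate(m.astype(np.uint8),np.ones((3,3))).astype(bool)
    rp=[onz(c,u,v,16)[:2] for v,u in zip(*np.nonzero(red))]
    rp=np.array(rp);
    return r,cv2.boxPoints(r),q[:,2].mean(),rp
E
python3 - <<'E'
from m import *
for n in("top","scene"):
    c=env.camera(n)
    r,b,z,rp=plate(c); print(n,"plate",r,b.round(1).tolist(),z)
    if len(rp)>3:
        l=cv2.fitLine(rp.astype(np.float32),cv2.DIST_L2,0,.01,.01).ravel();print("red",len(rp),rp.mean(0),l,np.degrees(np.arctan2(l[1],l[0])))
    P=cloud(c);f=c["frame"].astype(int)
    near=(np.hypot(P[...,0]-568,P[...,1]-65)<80)
    for lo,hi in((60,100),(80,100),(45,60),(24,45),(10,24)):
        m=near&(P[...,2]>lo)&(P[...,2]<hi);q=P[m][:,:2].astype(np.float32)
        if len(q)>5: r=cv2.minAreaRect(q);print(lo,hi,len(q),[np.round(x,1) for x in r],P[m].mean(0).round(1), P[m][:,2].max())
    print("high near plate end", )
    for x in range(640,960,30):
        print(x,[int(P[...,2][(abs(P[...,0]-x)<15)&(abs(P[...,1]-y)<20)].max(initial=-99)) for y in range(-400,160,40)])
E
```

```text
top plate ((574.4157104492188, -215.7557373046875), (110.21104431152344, 220.81631469726562), 84.7151107788086) [[459.3999938964844, -260.5], [679.2999877929688, -280.79998779296875], [689.4000244140625, -171.10000610351562], [469.6000061035156, -150.6999969482422]] 16.45965541794056
red 23 [ 623.67087722 -221.56996638] [ 9.1244407e-02  9.9582851e-01  6.2367090e+02 -2.2156996e+02] 84.76479
60 100 415 [array([568.8,  72.8]), array([40.5, 94. ]), np.float64(65.0)] [565.3  72.   81.4] 94.59697149740236
80 100 304 [array([560.9,  76.2]), array([39.6, 74.4]), np.float64(66.8)] [561.4  75.3  86.2] 94.59697149740236
45 60 34 [array([566.1,  62.8]), array([30.9, 94.9]), np.float64(80.6)] [564.6  60.   54.7] 59.98691954695278
24 45 55 [array([570.9,  55.3]), array([ 26.6, 103.8]), np.float64(81.1)] [584.3  52.7  32.9] 44.457660448432534
10 24 96 [array([577.8,  52.3]), array([89.7, 64.2]), np.float64(17.1)] [565.6  50.8  19.5] 23.930723727359464
high near plate end
640 [64, 12, 10, 22, 23, 25, 24, 8, 7, 7, 9, 6, 9, 7]
670 [94, 9, 10, 24, 23, 24, 20, 7, 10, 9, 7, 9, 10, 82]
700 [87, 8, 7, 8, 9
[... 1585 characters left out ...]
5]
670 [94, 6, 6, 20, 21, 21, 20, 6, 6, 6, 4, 3, 5, 78]
700 [92, 3, 6, 7, 6, 13, 17, 7, 241, 5, -99, -99, -99, 80]
730 [-99, -99, -99, -99, 1, 5, 5, 6, 244, 244, 239, -99, -99, 78]
760 [-99, -99, -99, -99, -99, -99, -99, 243, 242, 243, 243, 242, -99, -99]
790 [458, -99, -99, -99, -99, -99, -99, 244, 242, -99, 242, 243, 243, 245]
820 [458, 460, 459, 460, -99, -99, -99, 243, -99, -99, -99, 26, 243, 245]
850 [430, 446, 459, 459, 459, 459, 459, -99, -99, -99, -99, 11, 11, 133]
880 [436, 445, 455, 458, 447, 458, 459, -99, -99, -99, 11, 12, 335, 331]
910 [441, 452, 460, 467, 460, 458, 459, -99, -99, 114, 363, 364, 338, 317]
940 [442, 459, 468, 468, 457, 459, 459, -99, 394, 396, 380, 358, 301, 279]
```

```bash
python3 -m crank '[[0,6,-4,0,-0.15],[0,10,-6,0,-0.3],[0,14,-8.5,0,-0.45],[0,18,-11,0,-0.6],[0,22,-13.5,0,-0.75],[0,26,-16,0,-0.9],[0,30,-18.5,0,-1.05],[0,34,-21,0,-1.2],[0,38,-23,0,-1.35],[0,41,-25,0,-1.5],[0,43.5,-26.5,0,-1.65],[0,45.57,-27.74,0,-1.8],[0,45.57,-27.74,0,-1.943],[0,45.57,-27.74,0,-1.943],[0,45.57,-27.74,0,-1.943]]'
cat > st.py <<'E'
from h import *
s=env.sense();R=np.array(s["orientation"])
print("t",s["clock"],"pos",np.round(s["ee_pos"],1),"yaw x",np.degrees(np.arctan2(R[1,0],R[0,0])).round(2),"zax",R[:,2].round(4),"F",np.round(s["contact_force"],2),"w",s["gripper_width"],"j",np.round(s["joints"],0))
E
python3 st.py
```

```text
clock: 1.8
ee_pos: [568.4, 72.6, 404.5]
orientation: [[-0.911, 0.412, -0.001], [0.412, 0.911, 0.0], [0.001, -0.0, -1.0]]
contact_force: [0.2, 0.8, -0.1]
gripper_width: 85.3
t 1.8 pos [568.4  72.6 404.5] yaw x 155.7 zax [-6.e-04  0.e+00 -1.e+00] F [ 0.16  0.83 -0.12] w 85.31994435689843 j [ 11.  28. -35.  98.  18.  59.  36.]
```

```bash
python3 -m crank '[[0,0,0.07,4,0],[0,0,0.07,8,0],[0,0,0.07,12,0],[0,0,0.07,15.5,0],[0,0,0.07,17.5,0],[0,0,0.07,19,0],[0,0,0.07,19.45,0],[0,0,0.07,19.45,0]]' 30
python3 - <<'E'
from h import *
d=env.camera("scene");save(d,280,400,130,220,6,"s2.png")
E
```

```text
clock: 2.6
ee_pos: [568.7, 73.1, 210.1]
orientation: [[-0.911, 0.413, -0.001], [0.413, 0.911, -0.0], [0.0, -0.0, -1.0]]
contact_force: [-0.4, 0.3, 0.2]
gripper_width: 85.4
```

View pics/s2.png

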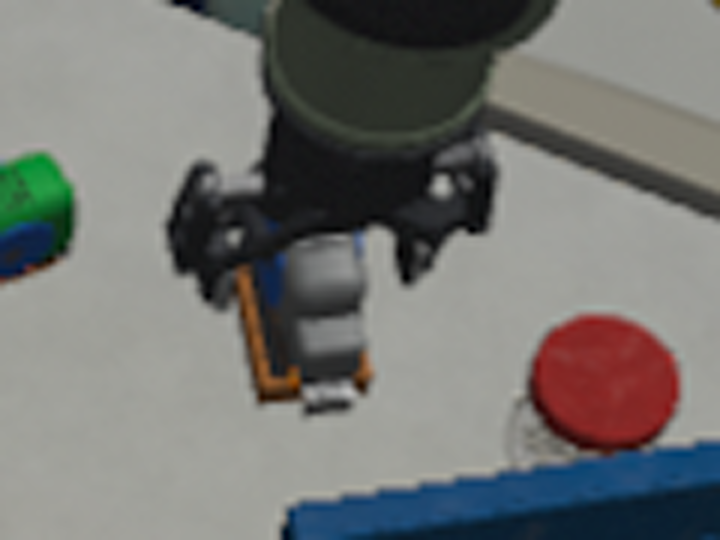

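The fingers straddle the grey case around (330,270), with the mouth pointing at the camera and the jar lid clear at (610,380). Closing the gripper now.

```bash
python3 -m crank '[[0.3,0,0,0,0],[0.5,0,0,0,0],[0.7,0,0,0,0],[0.9,0,0,0,0],[0.9,0,0,0,0],[0.9,0,0,0,0],[0.9,0,0,0,0],[0.9,0,0,0,0]]' 60; python3 -m crank '[[0.9,0,0,-1,0],[0.9,0,0,-2,0],[0.9,0,0,-4,0],[0.9,0,0,-7,0],[0.9,0,0,-10,0],[0.9,0,0,-12,0],[0.9,0,0,-12,0],[0.9,0,0,-12,0]]' ; python3 st.py
python3 - <<'E'
from h import *
d=env.camera("scene");save(d,260,400,110,220,5,"s3.png")
d=env.camera("top");save(d,100,240,100,220,5,"t3.png")
E
```

```text
clock: 3.45
ee_pos: [569.1, 73.2, 211.2]
orientation: [[-0.911, 0.413, 0.001], [0.413, 0.911, 0.0], [-0.001, 0.0, -1.0]]
contact_force: [-1.1, -0.7, 6.2]
gripper_width: 39.3
clock: 4.25
ee_pos: [568.8, 73.0, 331.3]
orientation: [[-0.911, 0.413, 0.002], [0.413, 0.911, -0.0], [-0.001, 0.0, -1.0]]
contact_force: [-0.1, 0.2, -3.4]
gripper_width: 39.6
t 4.25 pos [568.8  73.  331.3] yaw x 155.61 zax [ 1.5e-03 -2.0e-04 -1.0e+00] F [-0.08  0.22 -3.42] w 39.635237852756696 j [ 10.  33. -32. 102.  22.  51.  33.]
```

View pics/s3.png

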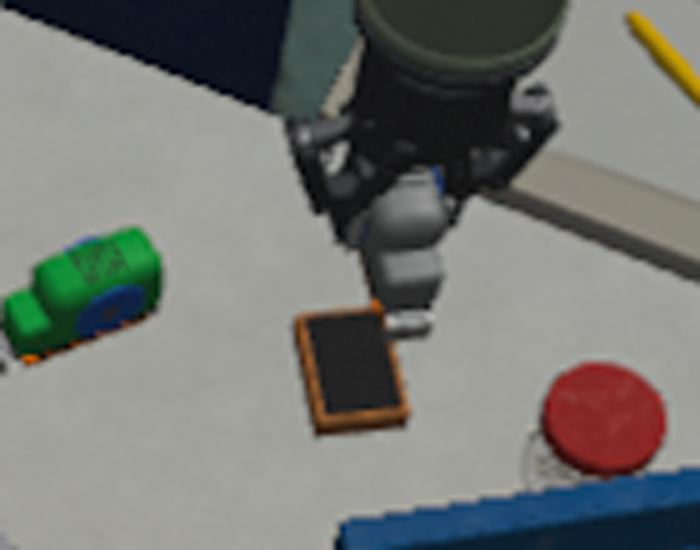

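View pics/t3.png

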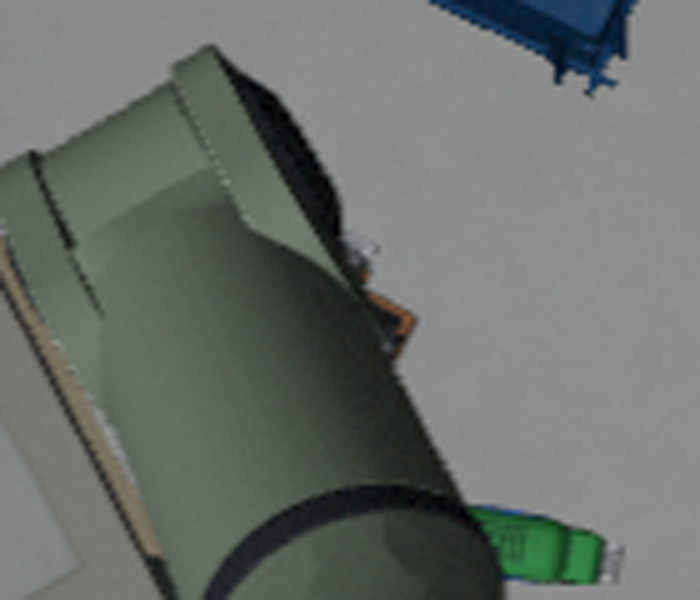

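```bash
cat > nose.py <<'E'
from h import *
def look(c,o,yaw,tag):
    P=cloud(c)-np.array(o);a=np.radians(yaw);X=P[...,0]*np.cos(a)+P[...,1]*np.sin(a);Y=-P[...,0]*np.sin(a)+P[...,1]*np.cos(a);Z=P[...,2]
    for lo,hi in((-15,5),(5,15),(15,25),(25,32),(32,38),(38,44),(44,50),(50,56),(56,62)):
        m=(X>lo)&(X<hi)&(abs(Y)<13)&(Z>-50)&(Z<45);
        if m.sum(): print(tag,lo,hi,m.sum(),"z med/max",np.median(Z[m]).round(1),Z[m].max().round(1))
    f=c["frame"].astype(int);m=(X>20)&(X<70)&(abs(Y)<30)&(Z>-60)&(Z<45)
    print("y range nose",np.percentile(Y[m&(Z>-15)],[3,97]).round(1),"xmax",np.percentile(X[m],99).round(1))
E
python3 - <<'E'
from nose import *
z=np.load("c0.npz",allow_pickle=True)
look(z["scene"].item(),[568,73.5,58],-24.4,"before")
c=env.camera("scene");s=env.sense()
p=s["ee_pos"];look(c,[p[0],p[1],p[2]-153.2],155.6-180,"now")
E
```

```text
before -15 5 53 z med/max 29.6 34.9
before 5 15 31 z med/max 29.6 33.5
before 15 25 40 z med/max 28.6 32.5
before 25 32 46 z med/max 11.6 28.6
before 32 38 18 z med/max 6.1 10.8
before 38 44 31 z med/max 4.1 10.0
before 44 50 50 z med/max -12.3 6.8
before 50 56 31 z med/max -25.9 -18.7
before 56 62 1 z med/max -31.1 -31.1
y range nose [-16.2  14.6] xmax 69.3
now -15 5 30 z med/max 29.0 32.6
now 5 15 34 z med/max 29.0 31.5
now 15 25 55 z med/max 26.3 34.3
now 25 32 48 z med/max 10.3 27.7
now 32 38 22 z med/max 5.6 8.9
now 38 44 59 z med/max -1.7 7.2
now 44 50 34 z med/max -18.4 3.4
now 50 56 38 z med/max -27.9 -18.6
y range nose [-16.3  13.9] xmax 54.3
```

```bash
python3 -m crank '[[0.9,-1,-2,0,0],[0.9,-2.5,-5,0,-0.03],[0.9,-4,-8,0,-0.06],[0.9,-5.6,-11.3,0,-0.1],[0.9,-7.3,-14.6,0,-0.14],[0.9,-9.3,-16.4,0,-0.18],[0.9,-11.3,-18,0,-0.22],[0.9,-13.3,-19.5,0,-0.26],[0.9,-15.3,-21,0,-0.3],[0.9,-17,-22.5,0,-0.335],[0.9,-18,-23.3,0,-0.335],[0.9,-18.72,-23.77,0,-0.335],[0.9,-18.72,-23.77,0,-0.335],[0.9,-18.72,-23.77,0,-0.335]]'; python3 st.py
python3 - <<'E'
from h import *
d=env.camera("scene");save(d,180,320,160,290,4,"s4.png")
d=env.camera("top");save(d,200,340,90,230,4,"t4.png")
E
```

```text
clock: 5.8
ee_pos: [641.0, -219.5, 330.0]
orientation: [[-0.996, 0.09, -0.001], [0.09, 0.996, 0.0], [0.001, 0.0, -1.0]]
contact_force: [-0.0, 0.5, -4.2]
gripper_width: 39.2
t 5.8 pos [ 641.  -219.5  330. ] yaw x 174.85 zax [-9.e-04  4.e-04 -1.e+00] F [-0.01  0.48 -4.23] w 39.24911419778485 j [ 35.  43. -35.  85.  26.  60.  79.]
```

View pics/s4.png

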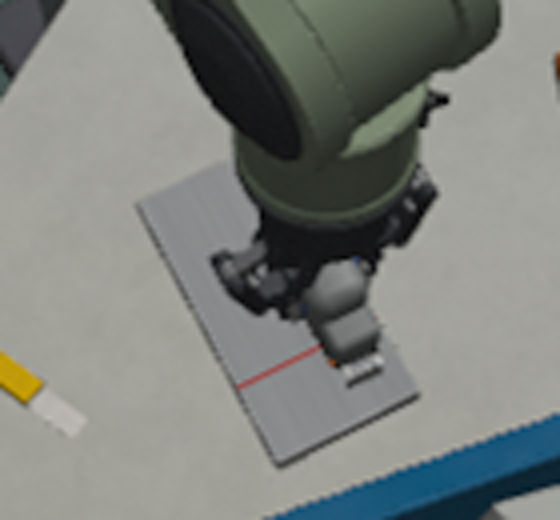

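View pics/t4.png

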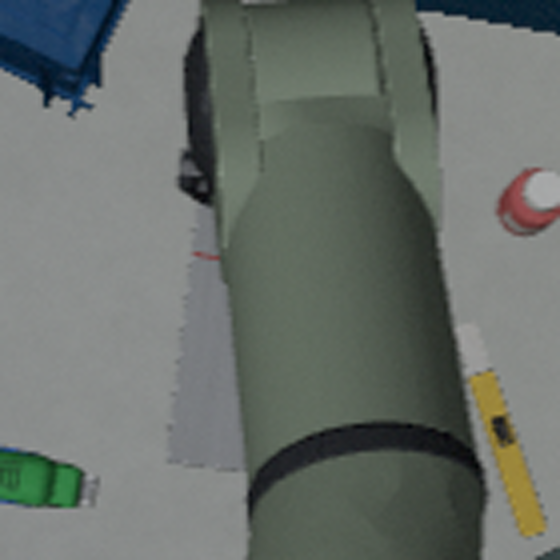

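```bash
python3 -m crank '[[0.9,0,-0.1,2,0],[0.9,0,-0.1,5,0],[0.9,0,-0.1,8,0],[0.9,0,-0.1,10,0],[0.9,0,-0.1,10.9,0],[0.9,0,-0.1,10.9,0]]'; python3 st.py
python3 - <<'E'
from nose import *
d=env.camera("scene");save(d,220,300,210,290,7,"s5.png")
p=env.sense()["ee_pos"];look(d,[p[0],p[1],p[2]-153.2],-5.2,"now")
E
```

```text
clock: 6.5
ee_pos: [640.6, -220.0, 220.7]
orientation: [[-0.996, 0.089, -0.002], [0.089, 0.996, 0.001], [0.002, 0.0, -1.0]]
contact_force: [-0.4, -1.5, -2.7]
gripper_width: 39.3
t 6.5 pos [ 640.6 -220.   220.7] yaw x 174.91 zax [-1.9e-03  7.0e-04 -1.0e+00] F [-0.41 -1.45 -2.67] w 39.34902763833597 j [ 33.  50. -31.  89.  31.  50.  75.]
now -15 5 3 z med/max 27.3 29.0
now 5 15 31 z med/max 27.6 31.2
now 15 25 53 z med/max 25.8 29.6
now 25 32 40 z med/max 5.2 25.6
now 32 38 20 z med/max 4.4 7.8
now 38 44 41 z med/max 0.5 8.3
now 44 50 32 z med/max -21.9 2.2
now 50 56 28 z med/max -27.4 -18.3
y range nose [-15.2  15.2] xmax 53.2
```

View pics/s5.png

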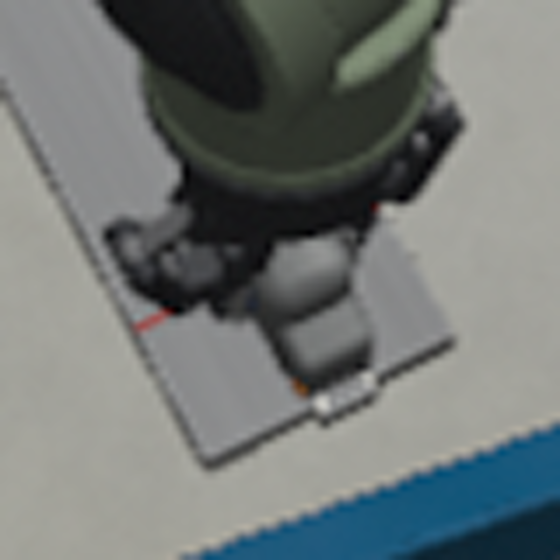

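Run:
```python
from h import *
d=env.camera("scene");f=d["frame"].astype(int)
a=np.radians(-5.2);ex=np.array([np.cos(a),np.sin(a)]);ey=np.array([-ex[1],ex[0]])
p=np.array(env.sense()["ee_pos"])
m=np.zeros(f.shape[:2],bool);m[255:275,258:282]=True
sub=f[255:275,258:282];print(sub.sum(2)//3)
```

```text
[[ 45  45  44  42  39  56  92 111 122 128 128 129 128 120 127 140 140 138
  137 135 136 138 138 137]
 [ 43  43  54  68  90 109 119 125 125 125 126 128 129 126 125 135 139 139
  137 137 136 137 138 137]
 [ 40  48  69  97 115 122 123 122 123 124 126 127 130 127 116 126 140 139
  138 137 136 137 137 139]
 [ 58  42  61  93 115 123 120 122 122 124 126 126 119 109  91 112 139 140
  139 138 137 137 139 143]
 [ 98  34  50  73 104 119 120 121 123 123 117 108  94  77  60 106 140 138
  139 139 139 141 136 111]
 [115  53  38  59  87 112 122 119 114 106  94  78  61  47  54 111 142 138
  140 145 139 113  84  60]
 [136  96  30  48  71  99 110 104  93  77  62  50  43  39  60 117 144 144
  140 116  86  61  67 117]
 [143 115  49  39  54  73  85  78  62  49  44  41  38  28  58 123 149 123
   87  64  66 117 146 158]
 [140 135  98  38  43  49  55  51  44  40  39  32  47 124 166 140  97  70
   67 119 147 157 163 162]
 [141 142 134 101  51  41  41  41  38  32  48  99 126 143 196 173  72 117
  146 159 167 163 161 160]
 [140 141 142 117  76  68  41  30  48  99 127 137 144 149 183 167 128 159
  165 164 163 16
[... 220 characters left out ...]
40 142 144 143 124  97 148 173 139 109  76  75  89 123 153 159 164
  163 162 161 161 160 161]
 [142 143 143 125  94  71  70  97 101  82  76  90 124 151 156 163 162 162
  162 163 163 161 161 161]
 [143 125  95  72  71 118 148 123  75  84 125 153 157 164 162 159 160 161
  162 162 162 161 160 160]
 [ 95  72  70 117 146 159 167 147 133 150 159 165 162 161 160 159 158 158
  159 160 160 160 159 159]
 [ 70 117 146 157 165 164 163 159 159 164 164 163 161 161 159 160 158 157
  159 160 159 159 160 159]
 [144 157 165 163 163 163 163 162 161 161 160 160 160 160 160 160 158 158
  159 159 159 158 159 159]
 [164 162 161 161 162 163 164 162 160 160 159 159 160 160 160 160 159 160
  159 159 159 159 159 159]]
```

Run:
```python
from h import *
d=env.camera("scene")
a=np.radians(-5.2);ex=np.array([np.cos(a),np.sin(a)]);ey=np.array([-ex[1],ex[0]])
p=np.array(env.sense()["ee_pos"])[:2];E=np.array([682.4,-223.2])
for q in((266,268.4),(273,265.3),(269.5,267)):
    w=onz(d,*q,42)[:2];print(q,"rel E",(w-E)@ex,(w-E)@ey,"rel tcp",(w-p)@ex,(w-p)@ey)
print("tcp rel meanE",(p-[683.4,-224.6])@ex,(p-[683.4,-224.6])@ey)
```

```text
(266, 268.4) rel E 9.632163003251643 -10.952988619916079 rel tcp 50.83726972325913 -9.959987499680503
(273, 265.3) rel E 10.780392123052847 9.302294447625725 rel tcp 51.98549884306034 10.295295567861299
(269.5, 267) rel E 10.563804530295632 -1.0379902353796275 rel tcp 51.76891125030313 -0.044989115144052225
tcp rel meanE -42.32787673090036 0.3106044576290086
```

```bash
python3 -m crank '[[0.9,0,0,0.5,0],[0.9,0,0,0.9,0],[0.9,0,0,1.2,0],[0.9,0,0,1.35,0],[0.9,0,0,1.35,0],[0.9,0,0,1.35,0]]'; python3 -m crank '[[0.9,0,0,0.0,0],[0.9,0,0,0.0,0]]'; python3 st.py
```

```text
clock: 7.25
ee_pos: [641.3, -220.4, 209.2]
orientation: [[-0.996, 0.089, 0.001], [0.089, 0.996, -0.0], [-0.001, -0.0, -1.0]]
contact_force: [-0.2, -0.0, -3.1]
gripper_width: 39.2
clock: 7.45
ee_pos: [641.4, -220.4, 209.4]
orientation: [[-0.996, 0.089, 0.001], [0.089, 0.996, -0.0], [-0.001, -0.0, -1.0]]
contact_force: [0.2, 0.1, -2.8]
gripper_width: 39.4
t 7.45 pos [ 641.4 -220.4  209.4] yaw x 174.88 zax [ 1.2e-03 -3.0e-04 -1.0e+00] F [ 0.22  0.12 -2.78] w 39.41797187482422 j [ 33.  51. -31.  89.  32.  49.  75.]
```

```bash
python3 -m crank '[[0.9,0,0,0.1,0],[0.9,0,0,0.2,0],[0.9,0,0,0.2,0]]'; python3 -m crank '[[0.9,0,0,0.1,0],[0.9,0,0,0.1,0]]';python3 st.py
```

```text
clock: 7.75
ee_pos: [641.3, -220.4, 207.2]
orientation: [[-0.996, 0.089, 0.001], [0.089, 0.996, -0.0], [-0.001, -0.0, -1.0]]
contact_force: [-0.4, 0.7, -4.0]
gripper_width: 39.3
clock: 7.95
ee_pos: [641.2, -220.4, 206.0]
orientation: [[-0.996, 0.089, 0.001], [0.089, 0.996, -0.0], [-0.001, -0.0, -1.0]]
contact_force: [0.1, -0.3, -2.6]
gripper_width: 39.5
t 7.95 pos [ 641.2 -220.4  206. ] yaw x 174.88 zax [ 8.e-04 -3.e-04 -1.e+00] F [ 0.15 -0.32 -2.65] w 39.509531032814905 j [ 33.  51. -31.  89.  32.  49.  75.]
```

```bash
python3 -m crank '[[0.9,0,0,0.07,0],[0.9,0,0,0.07,0]]'
python3 - <<'E'
from h import *
d=env.camera("scene");save(d,220,300,210,290,7,"s6.png")
E
python3 st.py
```

```text
clock: 8.15
ee_pos: [641.3, -220.4, 205.3]
orientation: [[-0.996, 0.089, 0.001], [0.089, 0.996, -0.0], [-0.001, -0.0, -1.0]]
contact_force: [0.0, -0.1, -2.2]
gripper_width: 39.2
t 8.2 pos [ 641.2 -220.4  205.3] yaw x 174.88 zax [ 8.e-04 -2.e-04 -1.e+00] F [ 0.5   0.09 -3.01] w 39.39491700206515 j [ 33.  51. -31.  89.  32.  49.  75.]
```

View pics/s6.png

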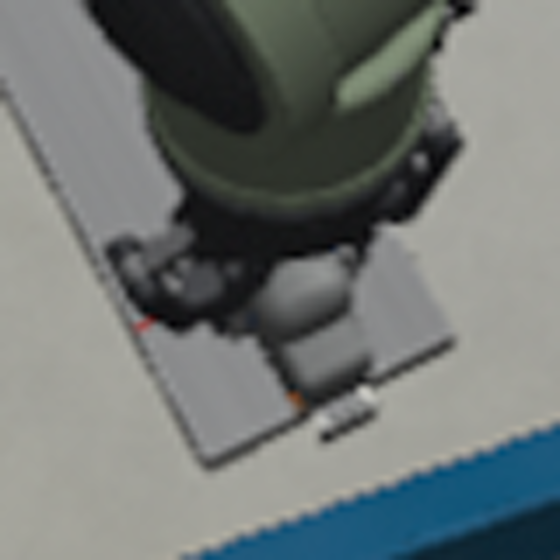

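The hook at about (345,415) hangs clear past the edge line, and the case is still just off the plate. I'll feel for contact in small steps.

```bash
python3 -m crank '[[0.9,0,0,0.05,0],[0.9,0,0,0.05,0]]'; python3 -m crank '[[0.9,0,0,0.05,0],[0.9,0,0,0.05,0]]'; python3 st.py
```

```text
clock: 8.4
ee_pos: [641.3, -220.4, 205.1]
orientation: [[-0.996, 0.089, 0.001], [0.089, 0.996, -0.0], [-0.001, -0.0, -1.0]]
contact_force: [-2.3, 0.8, 4.0]
gripper_width: 39.5
clock: 8.6
ee_pos: [641.3, -220.4, 204.9]
orientation: [[-0.996, 0.089, 0.001], [0.089, 0.996, -0.001], [-0.001, -0.0, -1.0]]
contact_force: [-3.0, 1.0, 5.1]
gripper_width: 39.5
t 8.6 pos [ 641.3 -220.4  204.9] yaw x 174.88 zax [ 9.e-04 -5.e-04 -1.e+00] F [-3.    1.02  5.13] w 39.4724869350492 j [ 33.  51. -31.  89.  32.  49.  75.]
```

```bash
python3 -m crank '[[0.9,0,0,-0.05,0],[0.9,0,0,-0.05,0]]'; python3 st.py
```

```text
clock: 8.8
ee_pos: [641.3, -220.4, 205.4]
orientation: [[-0.996, 0.089, 0.001], [0.089, 0.996, -0.001], [-0.001, -0.0, -1.0]]
contact_force: [0.9, -0.5, -2.9]
gripper_width: 39.6
t 8.8 pos [ 641.3 -220.4  205.4] yaw x 174.88 zax [ 1.e-03 -5.e-04 -1.e+00] F [ 0.91 -0.51 -2.9 ] w 39.646559243698135 j [ 33.  51. -31.  89.  32.  49.  75.]
```

```bash
python3 -m crank '[[0.9,0.2,0,0,0],[0.9,0.4,0,0,0],[0.9,0.6,0,0,0],[0.9,0.6,0,0,0]]'; python3 -m crank '[[0.9,0.1,0,0,0],[0.9,0.2,0,0,0],[0.9,0.2,0,0,0]]';  python3 st.py
```

```text
clock: 9.2
ee_pos: [635.0, -219.9, 205.3]
orientation: [[-0.996, 0.089, 0.001], [0.089, 0.996, -0.001], [-0.001, -0.001, -1.0]]
contact_force: [0.5, 0.6, -2.1]
gripper_width: 39.7
clock: 9.5
ee_pos: [632.9, -219.7, 205.3]
orientation: [[-0.996, 0.089, 0.001], [0.089, 0.996, -0.001], [-0.001, -0.001, -1.0]]
contact_force: [0.2, -0.4, -3.3]
gripper_width: 39.2
t 9.5 pos [ 632.9 -219.7  205.3] yaw x 174.87 zax [ 6.e-04 -6.e-04 -1.e+00] F [ 0.19 -0.43 -3.29] w 39.249818582735315 j [ 33.  51. -31.  90.  32.  48.  75.]
```

```bash
python3 -m crank '[[0.9,0.1,0,0,0],[0.9,0.1,0,0,0]]'; python3 -m crank '[[0.9,0.1,0,0,0],[0.9,0.1,0,0,0]]'; python3 -m crank '[[0.9,0.1,0,0,0],[0.9,0.1,0,0,0]]';  python3 st.py
```

```text
clock: 9.7
ee_pos: [631.8, -219.7, 205.3]
orientation: [[-0.996, 0.089, 0.001], [0.089, 0.996, -0.001], [-0.001, -0.001, -1.0]]
contact_force: [1.2, -0.4, -3.9]
gripper_width: 39.2
clock: 9.9
ee_pos: [630.8, -219.6, 205.3]
orientation: [[-0.996, 0.089, 0.001], [0.089, 0.996, -0.001], [-0.001, -0.001, -1.0]]
contact_force: [0.6, -0.0, -3.5]
gripper_width: 39.1
clock: 10.1
ee_pos: [629.9, -219.5, 205.4]
orientation: [[-0.996, 0.089, 0.001], [0.089, 0.996, -0.001], [-0.001, -0.001, -1.0]]
contact_force: [3.2, -0.1, -5.1]
gripper_width: 39.4
t 10.1 pos [ 629.9 -219.5  205.4] yaw x 174.87 zax [ 1.2e-03 -6.0e-04 -1.0e+00] F [ 3.17 -0.11 -5.1 ] w 39.39685406039703 j [ 33.  50. -31.  91.  32.  48.  74.]
```

```bash
python3 -m crank '[[0.9,0.1,0,0,0],[0.9,0.1,0,0,0],[0.9,0.3,0,0,0],[0.9,0.6,0,0,0],[0.9,0.9,0,0,0],[0.9,1.2,0,0,0],[0.9,1.5,0,0,0],[0.9,1.8,0,0,0],[0.9,2.1,0,0,0],[0.9,2.4,0,0,0],[0.9,2.7,0,0,0],[0.9,3.0,0,0,0],[0.9,3.0,0,0,0]]'
python3 - <<'E'
from h import *
d=env.camera("scene");save(d,220,300,210,290,7,"s7.png")
E
python3 st.py
```

```text
clock: 11.4
ee_pos: [599.7, -216.8, 205.4]
orientation: [[-0.996, 0.089, 0.001], [0.089, 0.996, -0.001], [-0.001, -0.0, -1.0]]
contact_force: [3.7, 1.4, -4.0]
gripper_width: 39.6
t 11.45 pos [ 599.9 -216.8  205.4] yaw x 174.88 zax [ 1.3e-03 -6.0e-04 -1.0e+00] F [ 4.13  1.41 -4.72] w 39.364988565207085 j [ 34.  48. -31.  96.  33.  45.  73.]
```

View pics/s7.png

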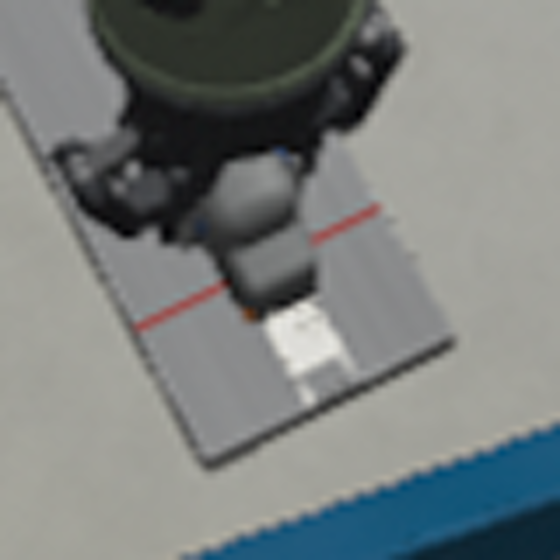

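```bash
python3 -m crank '[[0.9,0.3,0,0,0],[0.9,0.6,0,0,0],[0.9,0.9,0,0,0],[0.9,1.2,0,0,0],[0.9,1.5,0,0,0],[0.9,1.8,0,0,0],[0.9,2.1,0,0,0],[0.9,2.35,0,0,0],[0.9,2.35,0,0,0],[0.9,2.35,0,0,0]]'
python3 - <<'E'
from m import *
d=env.camera("scene");save(d,210,290,210,290,7,"s8.png")
f=d["frame"].astype(int)
red=(f[...,0]-f[...,1]>40)&(f[...,0]-f[...,2]>40);red[:,:215]=0;red[:,290:]=0;red[:225]=0;red[270:]=0
rp=np.array([onz(d,u,v,16)[:2] for v,u in zip(*np.nonzero(red))]);l=cv2.fitLine(rp.astype(np.float32),cv2.DIST_L2,0,.01,.01).ravel();print(len(rp),l)
E
python3 st.py
```

```text
clock: 12.45
ee_pos: [576.5, -214.7, 205.5]
orientation: [[-0.996, 0.089, 0.001], [0.089, 0.996, -0.001], [-0.001, -0.001, -1.0]]
contact_force: [4.0, 1.3, -3.1]
gripper_width: 39.4
41 [ 8.9377023e-02  9.9599785e-01  6.2090448e+02 -2.2014806e+02]
t 12.5 pos [ 576.6 -214.7  205.4] yaw x 174.88 zax [ 1.4e-03 -6.0e-04 -1.0e+00] F [ 4.33  1.09 -2.75] w 39.188507759881205 j [ 35.  47. -30.  99.  33.  43.  73.]
```

View pics/s8.png

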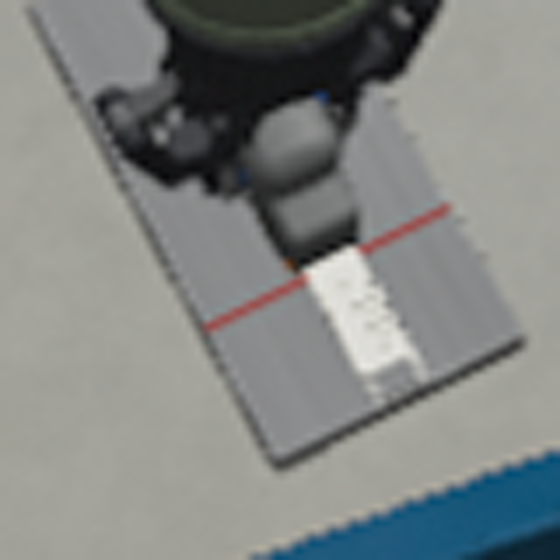

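Run:
```python
from m import *
d=env.camera("scene");f=d["frame"].astype(int)
print((f.sum(2)//3)[238:256,248:268])
a=np.radians(-5.15);ex=np.array([np.cos(a),np.sin(a)]);ey=np.array([-ex[1],ex[0]])
for q in((253.5,248.4),(257.4,246.9),(261,245)):
    w=onz(d,*q,26)[:2]; print(q,(w-[620.9,-220.15])@ex,(w-[620.9,-220.15])@ey)
for q in((262.9,266.3),(271,261.9)):
    w=onz(d,*q,26)[:2]; print("hookend",q,(w-[682.4,-223.2])@ex)
```

```text
[[ 52  66  80 101 112 118 124 125 125 126 127 125 126 135 139 141 142 141
  139 137]
 [ 58  84 107 119 121 121 122 122 124 126 127 123 113 126 140 140 141 142
  140 138]
 [ 50  77 106 120 120 120 121 123 124 123 115 104  85 112 141 138 139 141
  141 139]
 [ 39  61  91 114 122 120 121 119 112 102  87  70  52 107 142 138 139 141
  143 142]
 [ 31  49  73 105 120 116 109 101  86  70  56  46  40 107 143 140 139 142
  133 114]
 [ 51  39  59  86 103 100  85  68  56  47  42  39  48 110 144 142 131 112
  103 115]
 [ 99  39  46  60  72  68  55  46  42  40  38  28  37 106 134 112 102 113
  128 138]
 [124  72  35  45  49  46  42  41  36  27  76 161 176 126 101 115 129 135
  139 140]
 [138 107  51  39  41  40  37  27  74 159 201 219 222 177 123 134 140 140
  136 137]
 [142 135 104  55  44  26  76 158 201 216 224 222 222 202 154 136 138 139
  137 137]
 [140 141 126  93  55 143 204 217 223 221 219 219 220 219 181 133 137 138
  138 137]
 [139 140 138 131 110 142 207 223 219 219 218 219 219 222 203 152 135 137
  139 138]
 [140 141 132 114 103 122 189 223 219 219 206 205 219 221 191 153 154 135
  138 139]
 [133 113 103 115 127 131 168 212 221 219 213 212 219 221 213 207 184 134
  137 138]
 [103 114 128 135 138 135 142 177 213 219 218 219 220 221 197 195 205 154
  136 138]
 [129 136 139 139 138 136 134 159 206 222 219 220 195 192 212 212 194 137
  135 137]
 [140 140 139 139 138 137 135 143 166 203 220 219 210 209 208 207 215 186
  154 136]
 [137 139 140 138 138 138 137 135 125 180 222 219 219 220 215 215 199 189
  184 135]]
(253.5, 248.4) 1.2874417856809632 -8.685699796573607
(257.4, 246.9) 2.421264645639444 2.691773863937732
(261, 245) 2.154273687162803 13.93376856137196
hookend (262.9, 266.3) -3.8278227163213674
hookend (271, 261.9) -4.476246370708721
```

```bash
python3 -m crank '[[0.9,0.1,0,0,0],[0.9,0.1,0,0,0]]'; python3 st.py; for i in 1; do :; done; python3 -m crank '[[0.9,0,0,0.05,0],[0.9,0,0,0.1,0],[0.9,0,0,0.1,0]]'; python3 -m crank '[[0.9,0,0,0.05,0],[0.9,0,0,0.1,0],[0.9,0,0,0.1,0]]'
```

```text
clock: 12.75
ee_pos: [575.6, -214.6, 205.4]
orientation: [[-0.996, 0.089, 0.001], [0.089, 0.996, -0.001], [-0.001, -0.0, -1.0]]
contact_force: [4.0, 2.1, -3.9]
gripper_width: 39.2
t 12.75 pos [ 575.6 -214.6  205.4] yaw x 174.88 zax [ 1.4e-03 -6.0e-04 -1.0e+00] F [ 3.99  2.1  -3.94] w 39.156560132878155 j [ 35.  47. -30.  99.  33.  43.  73.]
clock: 13.05
ee_pos: [575.7, -214.6, 204.8]
orientation: [[-0.996, 0.089, 0.002], [0.089, 0.996, -0.001], [-0.002, -0.001, -1.0]]
contact_force: [1.9, 2.0, 5.5]
gripper_width: 39.4
clock: 13.35
ee_pos: [575.7, -214.5, 204.2]
orientation: [[-0.996, 0.09, 0.002], [0.09, 0.996, -0.001], [-0.002, -0.001, -1.0]]
contact_force: [1.0, 2.6, 6.5]
gripper_width: 39.1
```

```bash
python3 -m crank '[[0.9,0,0,0.05,0],[0.9,0,0,0.1,0],[0.9,0,0,0.1,0]]'; python3 -m crank '[[0.9,0,0,0.05,0],[0.9,0,0,0.1,0],[0.9,0,0,0.1,0]]'; python3 -m crank '[[0.9,0,0,0.05,0],[0.9,0,0,0.1,0],[0.9,0,0,0.1,0]]'
```

```text
clock: 13.65
ee_pos: [575.7, -214.5, 203.6]
orientation: [[-0.996, 0.09, 0.002], [0.09, 0.996, -0.001], [-0.002, -0.001, -1.0]]
contact_force: [0.6, 2.4, 7.0]
gripper_width: 39.2
clock: 13.95
ee_pos: [575.7, -214.4, 203.0]
orientation: [[-0.996, 0.09, 0.002], [0.09, 0.996, -0.002], [-0.002, -0.001, -1.0]]
contact_force: [0.8, 1.2, 6.8]
gripper_width: 39.1
clock: 14.25
ee_pos: [575.7, -214.4, 202.4]
orientation: [[-0.996, 0.09, 0.002], [0.09, 0.996, -0.002], [-0.002, -0.002, -1.0]]
contact_force: [1.0, 1.8, 7.4]
gripper_width: 39.3
```

```bash
python3 -m crank '[[0.9,0,0,0.05,0],[0.9,0,0,0.1,0],[0.9,0,0,0.1,0]]'
```

```text
clock: 14.55
ee_pos: [575.7, -214.4, 201.8]
orientation: [[-0.996, 0.09, 0.002], [0.09, 0.996, -0.002], [-0.002, -0.002, -1.0]]
contact_force: [0.7, 1.7, 7.0]
gripper_width: 39.2
```

```bash
python3 -m crank '[[0.9,0,0,0.05,0],[0.9,0,0,0.1,0],[0.9,0,0,0.1,0]]'
```

```text
clock: 14.85
ee_pos: [575.7, -214.3, 201.4]
orientation: [[-0.996, 0.09, 0.002], [0.09, 0.996, -0.002], [-0.002, -0.002, -1.0]]
contact_force: [-2.2, 3.2, 12.0]
gripper_width: 39.1
```

```bash
python3 -m crank '[[0.9,0,0,0.05,0],[0.9,0,0,0.1,0],[0.9,0,0,0.1,0]]'; python3 st.py
```

```text
clock: 15.15
ee_pos: [575.7, -214.2, 201.2]
orientation: [[-0.996, 0.09, 0.002], [0.09, 0.996, -0.003], [-0.002, -0.003, -1.0]]
contact_force: [-3.4, 2.5, 16.6]
gripper_width: 39.5
t 15.15 pos [ 575.7 -214.2  201.2] yaw x 174.83 zax [ 0.0018 -0.0029 -1.    ] F [-3.36  2.46 16.62] w 39.462532405932215 j [ 35.  47. -30. 100.  33.  42.  72.]
```

```bash
python3 -m crank '[[0.9,0,0,0.07,0],[0.9,0,0,0.12,0],[0.9,0,0,0.12,0]]'; python3 st.py
```

```text
clock: 15.45
ee_pos: [575.7, -214.1, 201.1]
orientation: [[-0.996, 0.09, 0.002], [0.09, 0.996, -0.003], [-0.002, -0.003, -1.0]]
contact_force: [-4.8, 3.7, 20.4]
gripper_width: 39.2
t 15.45 pos [ 575.7 -214.1  201.1] yaw x 174.83 zax [ 0.0018 -0.0035 -1.    ] F [-4.75  3.72 20.4 ] w 39.22720082705913 j [ 35.  47. -30. 100.  33.  42.  72.]
```

```bash
python3 -m crank '[[0.9,0,0,0,0],[0.9,0,0,0,0]]'; python3 st.py
```

```text
clock: 15.65
ee_pos: [575.7, -214.2, 201.4]
orientation: [[-0.996, 0.09, 0.002], [0.09, 0.996, -0.004], [-0.002, -0.003, -1.0]]
contact_force: [-0.2, 1.6, 7.3]
gripper_width: 39.4
t 15.65 pos [ 575.7 -214.2  201.4] yaw x 174.82 zax [ 0.002  -0.0037 -1.    ] F [-0.24  1.59  7.28] w 39.44876550451669 j [ 35.  47. -30. 100.  33.  42.  72.]
```

```bash
python3 -m crank '[[0.9,0,0,-0.02,0],[0.9,0,0,-0.02,0]]' 20; python3 -m crank '[[0.45,0,0,0,0],[0.3,0,0,0,0],[0.15,0,0,0,0],[0,0,0,0,0],[0,0,0,0,0],[0,0,0,0,0]]'
python3 - <<'E'
from m import *
d=env.camera("scene");save(d,210,290,210,290,7,"s9.png")
E
python3 st.py
```

```text
clock: 15.85
ee_pos: [575.7, -214.2, 201.4]
orientation: [[-0.996, 0.09, 0.002], [0.09, 0.996, -0.004], [-0.002, -0.003, -1.0]]
contact_force: [4.1, 2.1, 0.3]
gripper_width: 39.3
clock: 16.45
ee_pos: [575.7, -214.2, 201.4]
orientation: [[-0.996, 0.09, 0.002], [0.09, 0.996, -0.004], [-0.002, -0.003, -1.0]]
contact_force: [0.4, 0.2, -0.4]
gripper_width: 85.3
t 16.5 pos [ 575.7 -214.1  201.4] yaw x 174.83 zax [ 0.0019 -0.0036 -1.    ] F [-0.72  0.34  0.51] w 85.40131635172061 j [ 35.  47. -30. 100.  33.  42.  72.]
```

View pics/s9.png

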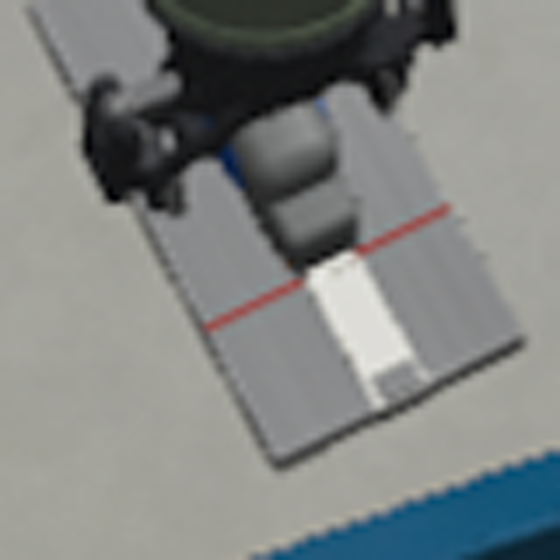

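The gripper is open. The blade stays drawn out, from (330,265) to the hook at (400,395), and the case front is at the line. Retreating straight up, then a last check.

```bash
python3 -m crank '[[0,0,0,-1,0],[0,0,0,-3,0],[0,0,0,-6,0],[0,0,0,-10,0],[0,0,0,-14,0],[0,2,0,-18,0],[0,6,0,-20,0],[0,10,0,-20,0],[0,14,0,-20,0],[0,14,0,-20,0],[0,14,0,-20,0]]'; python3 st.py
python3 - <<'E'
from nose import *
from m import plate
d=env.camera("scene");save(d,210,290,190,290,6,"s10.png")
t=env.camera("top");save(t,220,310,110,220,5,"t10.png")
r,b,z,rp=plate(d);print(b.round(1).tolist())
P=cloud(d);m=(P[...,2]>70-16)&(P[...,2]<90)&(np.hypot(P[...,0]-570,P[...,1]+215)<60)
q=P[m];rr=cv2.minAreaRect(q[:,:2].astype(np.float32));print("case>54",rr,np.median(q[q[:,2]>70][:,2]))
look(d,[575.7,-214.2,48.2],-5.2,"end")
E
```

```text
clock: 17.6
ee_pos: [435.6, -200.9, 402.1]
orientation: [[-0.996, 0.091, 0.003], [0.091, 0.996, -0.005], [-0.003, -0.005, -1.0]]
contact_force: [0.4, -1.5, 0.2]
gripper_width: 85.4
t 17.6 pos [ 435.6 -200.9  402.1] yaw x 174.78 zax [ 0.0029 -0.005  -1.    ] F [ 0.42 -1.46  0.25] w 85.40959909072784 j [ 51.  21. -41. 112.  17.  53.  85.]
[[456.70001220703125, -258.70001220703125], [677.4000244140625, -278.29998779296875], [687.2000122070312, -168.0], [466.5, -148.3000030517578]]
case>54 ((576.1294555664062, -213.7462158203125), (40.34297561645508, 90.22274780273438), 84.29277038574219) 76.05961040569673
end -15 5 69 z med/max 28.9 35.0
end 5 15 33 z med/max 28.9 32.4
end 15 25 43 z med/max 27.7 33.6
end 25 32 46 z med/max 12.8 27.9
end 32 38 23 z med/max 6.2 9.3
end 38 44 22 z med/max 4.4 9.8
end 44 50 56 z med/max -15.5 8.9
end 50 56 19 z med/max -23.1 -20.4
end 56 62 19 z med/max -23.7 -20.4
y range nose [-16.   14.8] xmax 69.1
```

View pics/s10.png

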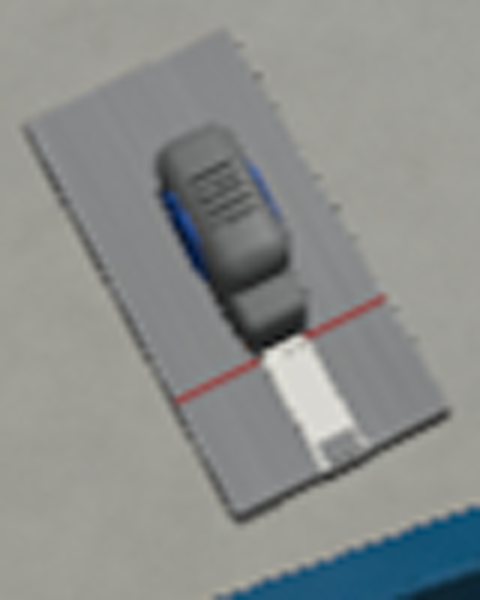

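View pics/t10.png

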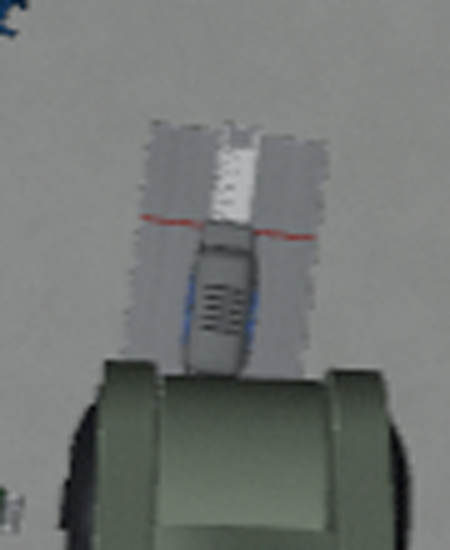

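```bash
python3 -c "
from station import env
print(env.hand_in())"
```

```text
the job is handed in; nothing more can be done
None
```

I handed in the job at about 17.7 s. The last pictures show the tape hooked on the plate's end edge, drawn out and locked, with the front of the case at the red line. No verdict was reported.

- **What I did:**
  - I lifted the tape off its rest and lowered it until the foot lightly touched the plate. The hook caught the end edge at about 3 N of pull.
  - I backed the case about 55 mm to the line with the foot just clear of the plate. Then I pressed it straight down: the brake slid at about 7 N, bit after roughly 3.5 mm, and I stopped at 20.4 N before letting go.
- **Checks after the gripper was clear:**
  - **Blade and hook:** the blade stayed out and the hook stayed on the edge.
  - **Squareness:** the case sits within about 1° of square to the plate.
  - **Height:** the case top is at about 77 mm, which puts the sole about 3 mm above the plate and agrees with the brake being in.
  - **Plate:** its corners moved less than 1 mm.
- **What disagreed:**
  - **Cameras:** the two cameras differed by about 2–3 mm.
  - **Front position:** before a last 1 mm move back, the picture put the front 1.5–2 mm ahead of the line and the hook contact put it 0.7 mm ahead. I expect it to be within about 1–2 mm now.
- **Not fully ruled out:** closing the gripper on the rest pushed down with about 6 N, close to the 7 N that slides the brake. The camera showed 0.6 mm of movement at most.
- **Not checked:** I did not measure the bottle, jar and cutter again at the end. I felt no contact with them.

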